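# Run the guarded coffee grinder

## Robot

A 6-joint arm with a two-finger parallel gripper is mounted at the origin on a cart in front of the work surface, level with it; the furniture and walls round the work are solid. World frame = base frame: x ahead of the robot, y to its left, z up, the work surface at z = 0. Lengths are in mm, angles in degrees, forces in N, time in s.
With the tool pointing down it reaches from about 350 to 850 mm from the base axis. Payload 8.1 kg.
Tool frame: the origin (TCP) lies midway between the tips of the shut fingers; the grasp point (between the pads) lies 19 mm behind it (r.pinch_z is the distance from the TCP to the grasp point, in mm); z points along the fingers, y is the line along which they close (so a half turn about z gives the same grasp; the last joint's range is limited). The gripper opens to 85 mm and grips with 20 to 120 N. Pads are 22 mm wide; open, the fingers measure 114 mm over their backs; the gripper's body (76 mm by 85 mm) begins 54 mm behind the grasp point. The pads swing forward as they close: fully open they stand 13 mm farther back than shut.
Start: joints at [65.925, 7.471, 85.268, -0, 87.261, -4.893], TCP at [197.127, 566.698, 231.292] pointing down, gripper open.
Joint ranges: [-169.43, 169.43], [-51.17, 129.36], [1.28, 143.12], [-76.62, 256.62], [0, 156.53], [-152.29, 152.29]. Speed limits (degrees/s): [136.94, 136.94, 159.86, 180, 180, 180].

## Interface

Orientations are given as [roll, pitch, yaw] about the fixed x, y, z axes, in that order (R = Rz(yaw) Ry(pitch) Rx(roll)).
In Python, from bench import sensors, optics, job, r gives the robot as it stands.
- The arm moves only by the tool play_rows, never from a script. Its argument "motion" is a list that holds one entry, the list of rows, each a list of 6 numbers: the shift along the tool's x, y, z in cm, then the turn, a rotation vector about the tool's x, y, z in degrees. In form: [[[x, y, z, ax, ay, az], ...]]. A call has 1 to 5 rows; each row is the pose to reach, as a shift and turn from the pose commanded when the call began, along the tool's axes at that moment; what a row does not reach only later rows make up. A row lasts 1/10 s, in which the tool goes at most 50 mm and 8.59 degrees, less where a joint would pass 70% of its speed; a pose out of reach is approached as far as the arm can. A call with a gripper value outside its range is refused whole. "jaw" is the opening, from 0 (shut) to 1 (fully open), set as the call begins (left out, the last holds). The fingers move at their own pace and stop on an object; "squeeze" is the grip in N (left out, the last holds). Time passes only in rows, so rows that repeat a pose let the fingers close. It gives the time, the measured TCP pose, the force, the opening and the grip force at its end, in the units of the state.
- sensors.sense(): the state, without advancing time (a new reading comes with each control period).
- optics.snapshot(name): name is "scene" or "top" or "wrist"; returns a dict with "pixels" (420x560x3 uint8, red, green, blue), "mtx" (3x3 intrinsics, pixels), "R" (3x3) and "t" (3): a world point X has camera coordinates R X + t; the wrist camera has in their place "T_tool_cam" (4x4, takes a point from camera to tool coordinates, whose origin is the TCP and whose axes are the flange's). Camera axes: x right, y down, z forward; pixel columns grow to the right and rows downward; lengths in mm; the calibration is good to about 2 mm. A picture is of the moment at which its call begins: read the wrist's pose just before it. There is no depth.
- job.hand_in(): hands the job in; it is judged then, once.
The state is a dict: "time": time; "joint_pos": joint angles; "qd": joint speeds; "joint_efforts": joint torques, N m; "tool_pos": TCP position; "tcp_rot": TCP orientation; "ft_force": force on the tool from outside, world axes, zero at the start; "wrist_torque": the same for the moment, N m; "finger_gap": finger opening in mm; "grip_force": force on a finger pad.
Only numpy, scipy, OpenCV 4.12 (cv2) and the standard library are available. Lean on these libraries where they do the work, as an engineer would, in place of code of your own. Each camera call takes 0.05 s, during which the arm holds its last target. There are 200 camera calls.

## Task

Get the coffee grinder to grind a dose: first push its catch drawer fully home with the fingers, then reach down through the window of the steel guard on top, press the lever all the way down and keep it down for about three seconds, then let it spring back up and withdraw. Do not touch the guard plate at any time, do not press the lever while the drawer is still open, do not pull the drawer further out, and leave the other things where they stand; nothing is to be gripped or lifted.

Things in the scene. Friction and masses are not known exactly. Their poses are not given: they have to be found in the camera images.
- guard: Bare steel guard plate, 118 x 130 x 4 mm, level on the front part of the grinder's top; not to be touched. One window in it, 64 mm along its x, 78 mm along its y. Origin: centre of the window at the plate's upper face, 108 mm above the worktop (4 screw heads stand 2 mm higher). x points to the grinder's rear, away from the drawer, z up, y to the left seen from the front.
- grinder: Coffee grinder, low white housing fixed to the worktop, 190 (x) x 130 (y) mm, place and turn vary. Origin on its underside, 85 mm in front of its back, axes as the guard's (x to its rear). Guard window's centre is 46 mm in front of the origin (-x). Behind the guard the top is 104 mm high and a round bean hopper 74 mm wide stands there, axis 45 mm behind the origin, top 136 mm above the worktop.
- lever_pad (a point): Centre of the upper face of the lever's ribbed aluminium pad, 34 x 34 mm. At rest it is right under the window's centre, 14 mm below the plate's upper face. The lever is hinged 56 mm further back about y; fully pressed, the pad's centre is 16 mm lower, its front edge 35 mm below the plate's upper face. The recess is closed all round, its floor 42 mm below that face.
- lever (a joint): Angle of the lever, rad: 0 at rest (up), 0.28 fully down at its stop. A spring returns it; pressing the pad's centre takes about 2 N to start and 6 N to reach the stop.
- drawer_front (a point): Point on the outer face of the catch drawer's upright wooden front plate (126 mm wide, 10 to 92 mm above the worktop): mid-width, 70 mm above the worktop. The face looks along the guard's -x. A knob 18 mm wide sticks out 18 mm from it, 26 mm above the worktop. Drawer shut, this point is 67 mm from the guard's origin along the guard's -x, 8 mm in front of guard and housing.
- drawer (a joint): How far the catch drawer stands out along the guard's -x, m: 0 fully home at its stop, 0.020 to 0.040 at the start. Friction holds it where it is left; pushing it takes 2 to 4 N.
- mug: Cream mug with a green band, 83 x 117 x 94 mm, a bystander in front of the hob. Origin under its foot.
- spice_jar: Glass spice jar with a red cap, 45 mm wide, 106 mm tall, a bystander behind the grinder. Origin under its foot.
- pea_tin: Food tin, 58 mm wide, 72 mm tall, a bystander behind the grinder next to the hob. Origin under its foot.
- lemon: Lemon, 76 x 56 x 56 mm, a bystander in front of the hob. Origin on its underside.
- egg_timer: White wind-up kitchen timer, 65 mm wide, 50 mm tall, a bystander near the robot on the right. Origin under its foot.
- garlic: Garlic bulb, 46 mm, a bystander in front of the hob. Origin on its underside.

How it is judged (in metres and radians):
On the way, in this order (a step that is already met when the one before it is completed fails the run):
1. the drawer is pushed fully home (value of joint drawer below 0.004 m and value of joint lever below 0.05 rad), for 0.2 s.
2. the lever is held fully down by the fingers for two seconds with the drawer home (value of joint lever above 0.24 rad and value of joint drawer below 0.004 m and contact force between the fingers and lever above 0.5 N), for 2 s.
At the end, for the whole second after the job is handed in: The drawer is home (within 4 mm), the lever has been held down by the fingers (beyond 0.24 of 0.28 rad) for 2 s without a break and is back up (below 0.03 rad) (value of joint lever below 0.03 rad and value of joint drawer below 0.004 m); the robot touches nothing.
It fails at once if the guard plate is touched (contact force between anything else and guard above 0.3 N).
It fails at once if the lever is pressed while the drawer is open (value of joint lever above 0.08 rad and value of joint drawer above 0.008 m).
It fails at once if the drawer is pulled further out (value of joint drawer above 0.053 m).
It fails at once if a bystander is moved or lifted by more than 20 mm (distance of any of mug, spice_jar, pea_tin, lemon, egg_timer, garlic from where it was at the start of the episode above 0.02 m).
It also fails if it takes over 42 s, if anything falls off the work surface, if the arm or the gripper's body presses on something with over 40 N, if the wrist force passes 120 N, or if a joint passes its speed limit or range.

## Working session

There is one attempt and no reset: what is moved stays moved. The work goes in short steps, Python scripts to look and compute and a tool call to move; the robot and the scene stay as the last step left them, time stands still between calls to the robot, and variables do not carry over. Pictures are saved under pics/ and viewed, at most 10 in all, crops included, and the job is handed in when it is done.

Besides the shell and the picture viewer there is one more tool, called after "Emit:" as name([rows], argument=value, ...), one row to a line, values as JSON. play_rows: Moves the arm, as the interface text tells. Its arguments: {"type":"object","properties":{"motion":{"type":"array","items":{"type":"array","items":{"type":"array","items":{"type":"number"}}}},"jaw":{"type":"number"},"squeeze":{"type":"number"}},"required":["motion"]}

```bash
mkdir -p pics; cat > h.py <<'E'
from bench import sensors, optics, job, r
import numpy as np, cv2, json
from scipy.spatial.transform import Rotation as Ro
def snap(n,f):
    s=sensors.sense(); d=optics.snapshot(n); cv2.imwrite('pics/'+f+'.png',cv2.cvtColor(d['pixels'],cv2.COLOR_RGB2BGR))
    K=np.array(d['mtx'])
    if n=='wrist':
        T=np.eye(4);T[:3,:3]=Ro.from_euler('xyz',s['tcp_rot'],degrees=True).as_matrix();T[:3,3]=s['tool_pos']
        W=T@np.array(d['T_tool_cam']); R=W[:3,:3].T; t=-R@W[:3,3]
    else: R=np.array(d['R']);t=np.array(d['t'])
    np.savez('pics/'+f+'.npz',K=K,R=R,t=t); return d['pixels']
def cast(f,u,v,z):
    c=np.load('pics/'+f+'.npz'); o=-c['R'].T@c['t']; d=c['R'].T@np.linalg.inv(c['K'])@[u,v,1]
    return o+d*(z-o[2])/d[2]
def proj(f,X):
    c=np.load('pics/'+f+'.npz'); p=c['K']@(c['R']@np.array(X,float)+c['t']); return p[:2]/p[2]
E
python3 - <<'E'
from h import *
a=snap('scene','s1');b=snap('top','t1')
print(sensors.sense())
E
```

```text
{'time': 0.1, 'joint_pos': array([ 6.59250428e+01,  7.51025736e+00,  8.53234869e+01, -6.05153846e-04,
        8.72635458e+01, -4.89262873e+00]), 'qd': array([ 0.01042282, -0.08073527, -0.14040413,  0.09025183, -0.03177271,
        0.00295701]), 'joint_efforts': array([ 1.23377653e-03, -5.70947170e+01, -5.01941907e+01, -2.21748282e-04,
        8.01481772e-03,  3.54022006e-06]), 'tool_pos': array([196.91521199, 566.2280241 , 230.3505252 ]), 'tcp_rot': array([-1.79903013e+02, -7.69553434e-03,  1.60817694e+02]), 'ft_force': array([ 0.20518177, -0.05215238,  0.1791127 ]), 'wrist_torque': array([-0.03190859, -0.01063512,  0.00380226]), 'grip_force': 0.0, 'finger_gap': 85.64549710901042}
```

View pics/t1.png

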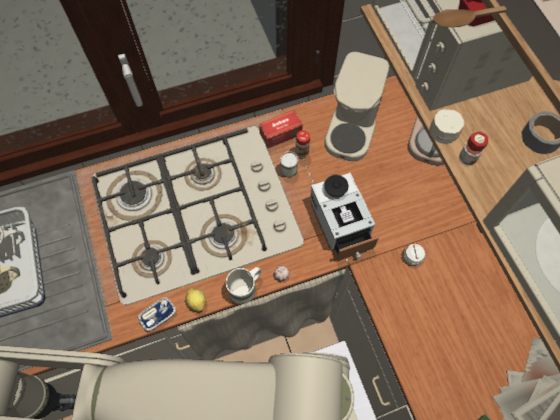

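View pics/s1.png

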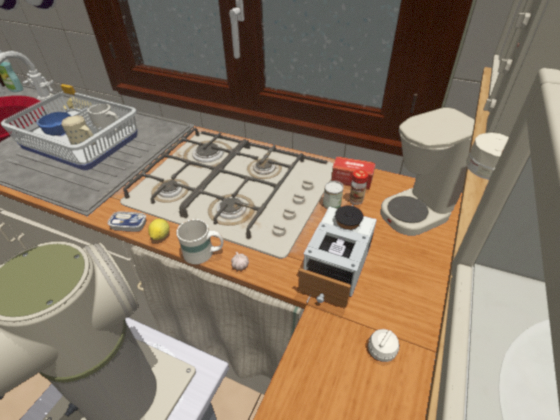

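The top view shows the grinder at about (343,212), with its drawer front at (357,245), its knob at (358,256) and the hopper at (336,186). I'll zoom in to measure it.

```bash
python3 - <<'E'
from h import *
i=cv2.imread('pics/t1.png')[165:270,290:430]
cv2.imwrite('pics/t1c.png',cv2.resize(i,None,fx=5.7,fy=5.7,interpolation=cv2.INTER_CUBIC))
for n,u,v,z in [('hop',336,186,136),('pad',347,213,94),('knob',358,256,26),('timer',414,254,50),('garlic',282,273,20),('tin',289,163,72),('mug',240,283,94),('jar',303,138,106),('edge',340,272,0)]: print(n,cast('t1',u,v,z).round())
c=np.load('pics/t1.npz');print(-c['R'].T@c['t'],c['K'])
E
```

```text
hop [ 560. -287.  136.]
pad [ 483. -295.   94.]
knob [ 365. -291.   26.]
timer [ 308. -445.   50.]
garlic [394. -56.  20.]
tin [ 715. -194.   72.]
mug [383.  75.  94.]
jar [ 768. -261.  106.]
edge [ 343. -226.    0.]
[ -82.38558316  121.22734261 1577.67167501] [[541.36793226   0.         279.88237608]
 [  0.         541.36793226 210.8442493 ]
 [  0.           0.           1.        ]]
```

View pics/t1c.png

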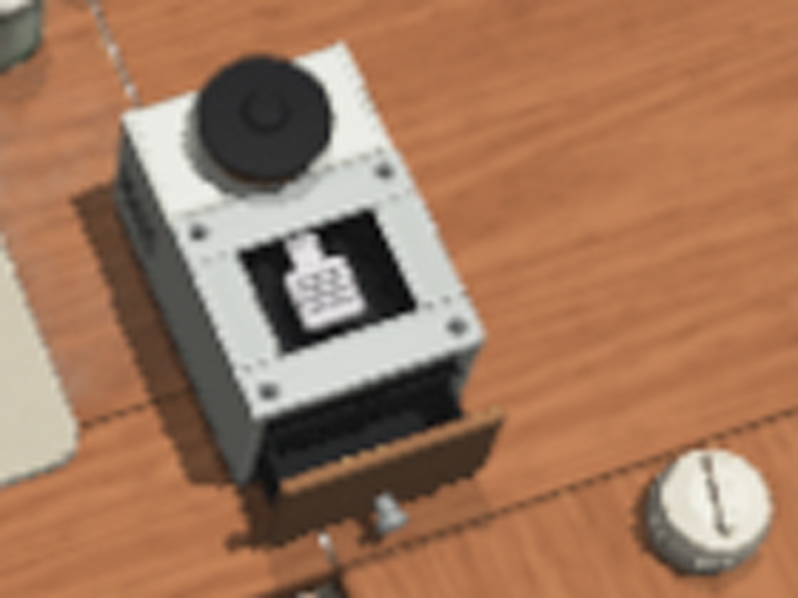

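The crop shows the window corners at (238,252), (376,210), (416,305) and (282,353). The screws are at (198,232), (384,172), (457,326) and (268,390). The top edge of the open drawer's front runs from (285,490) to (503,415).

```bash
python3 - <<'E'
from h import *
C=lambda u,v,z: cast('t1',(u+.5)/5.7+290-.5,(v+.5)/5.7+165-.5,z)
w=np.array([C(*p,108) for p in [(238,252),(376,210),(416,305),(282,353)]])
s=np.array([C(*p,110) for p in [(198,232),(384,172),(457,326),(268,390)]])
h=C(262,118,136)
for q in (w,s):
    c=q.mean(0); x=(q[0]+q[1]-q[2]-q[3])[:2]; y=(q[0]+q[3]-q[1]-q[2])[:2]
    print(q.round(),c.round(1),np.degrees(np.arctan2(x[1],x[0])),np.degrees(np.arctan2(-y[0],y[1])),np.linalg.norm(x)/2,np.linalg.norm(y)/2)
d=h-w.mean(0); print('hop',h,np.linalg.norm(d[:2]),np.degrees(np.arctan2(d[1],d[0])))
l,rr=C(285,490,92),C(503,415,92);e=l-rr;print('drawer',l,rr,np.linalg.norm(e),np.degrees(np.arctan2(-e[0],e[1])),(l+rr)/2, 'dist',(l+rr)/2-s.mean(0))
E
```

```text
[[ 506. -253.  108.]
 [ 504. -330.  108.]
 [ 447. -329.  108.]
 [ 445. -253.  108.]] [ 475.7 -291.   108. ] -0.8577816603819475 0.014714645641691901 59.327611952621595 76.88867839000612
[[ 523. -237.  110.]
 [ 523. -342.  110.]
 [ 428. -343.  110.]
 [ 428. -237.  110.]] [ 475.5 -289.9  110. ] 0.5276312871905807 0.015239168444609801 95.13720469022616 105.83879183713175
hop [ 562.81034593 -286.16823372  136.        ] 87.24456389908701 3.1468874254934076
drawer [ 379.76222077 -229.21051085   92.        ] [ 380.22692169 -351.25494984   92.        ] 122.04532370024306 0.21816047701565164 [ 379.99457123 -290.23273035   92.        ] dist [-95.49603914  -0.34347202 -18.        ]
```

```bash
cat >> h.py <<'E'
def row(p0,y0,p1,y1):
    T=Ro.from_euler('xyz',[180,0,y0],degrees=True).as_matrix()
    return [round(x,2) for x in (T.T@(np.array(p1,float)-p0)/10)]+[0,0,round(y0-y1,1)]
E
python3 - <<'E'
from h import *
W=[([197.1,566.7,231.3],160.8),([390,420,240],120),([480,200,240],80),([480,-40,240],40),([360,-250,240],0)]
for a,b in zip(W,W[1:]): print(row(np.array(a[0]),a[1],*b))
E
```

```text
[np.float64(-23.04), np.float64(-7.51), np.float64(-0.87), 0, 0, 40.8]
[np.float64(-23.55), np.float64(-3.21), np.float64(-0.0), 0, 0, 40]
[np.float64(-23.64), np.float64(4.17), np.float64(0.0), 0, 0, 40]
[np.float64(-22.69), np.float64(8.37), np.float64(0.0), 0, 0, 40]
```

Emit:
play_rows([
  [[-23.0,-7.5,-0.9,0,0,40.8],[-23.0,-7.5,-0.9,0,0,40.8],[-23.0,-7.5,-0.9,0,0,40.8],[-23.0,-7.5,-0.9,0,0,40.8],[-23.0,-7.5,-0.9,0,0,40.8]],
], jaw=0)

```text
time: 0.6
tool_pos: [391.2, 418.3, 240.0]
tcp_rot: [-180.0, 0.0, 119.6]
ft_force: [1.0, 0.6, -0.5]
finger_gap: 12.4
grip_force: 0.0
```

Emit:
play_rows([
  [[-23.5,-3.2,0,0,0,40],[-23.5,-3.2,0,0,0,40],[-23.5,-3.2,0,0,0,40],[-23.5,-3.2,0,0,0,40],[-23.5,-3.2,0,0,0,40]],
])

```text
time: 1.1
tool_pos: [480.0, 198.0, 239.9]
tcp_rot: [-180.0, 0.0, 79.6]
ft_force: [1.0, 0.5, 0.7]
finger_gap: -0.1
grip_force: 0.0
```

Emit:
play_rows([
  [[-23.6,4.2,0,0,0,40],[-23.6,4.2,0,0,0,40],[-23.6,4.2,0,0,0,40],[-23.6,4.2,0,0,0,40],[-23.6,4.2,0,0,0,40]],
])

```text
time: 1.6
tool_pos: [479.4, -41.5, 240.0]
tcp_rot: [180.0, 0.0, 39.6]
ft_force: [0.4, 0.6, 0.2]
finger_gap: -0.2
grip_force: 0.0
```

Emit:
play_rows([
  [[-22.7,8.4,0,0,0,40],[-22.7,8.4,0,0,0,40],[-22.7,8.4,0,0,0,40],[-22.7,8.4,0,0,0,40],[-22.7,8.4,0,0,0,40]],
])

```text
time: 2.1
tool_pos: [358.4, -250.9, 240.1]
tcp_rot: [180.0, 0.0, -0.4]
ft_force: [0.7, -1.0, 1.0]
finger_gap: -0.1
grip_force: 0.0
```

Emit:
play_rows([
  [[0,4.0,0,0,0,0],[0,4.0,0,0,0,0],[0,4.0,0,0,0,0],[0,4.0,0,0,0,0]],
])

```text
time: 2.5
tool_pos: [360.2, -288.4, 240.0]
tcp_rot: [-179.9, 0.0, 0.0]
ft_force: [0.1, 0.4, -0.2]
finger_gap: -0.0
grip_force: 0.0
```

```bash
python3 - <<'E'
from h import *
snap('wrist','w1'); s=sensors.sense(); print(s['tool_pos'],s['tcp_rot'],s['joint_pos'])
for n,p in [('win',[475.5,-290.3,108]),('drawer',[379,-290,92])]: print(n,proj('w1',p))
E
```

```text
[ 360.38893581 -288.25361418  240.07376254] [-1.79965593e+02  1.54875806e-02  8.53443874e-02] [-4.50346454e+01 -1.46757224e+01  1.05575688e+02  1.33056093e-02
  8.91353431e+01  4.48798099e+01]
win [281.04512227  55.46654541]
drawer [280.13285954 172.56981265]
```

View pics/w1.png

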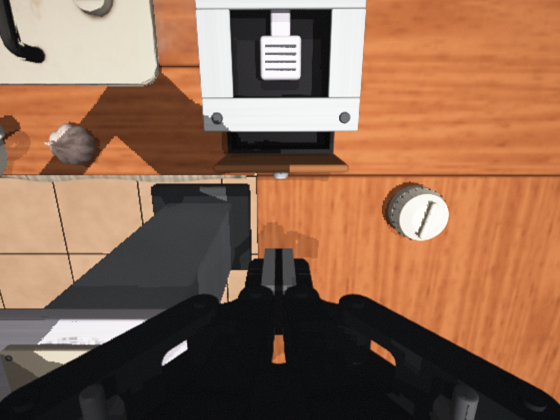

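The wrist view shows the window's front edge at v≈97 (u 233–329) and its rear edge at v≈10. The pad is at (281,58), the guard's front edge at v≈130 (u 203–358), and the drawer's top outer edge at v≈167.

```bash
python3 - <<'E'
from h import *
for n,u,v,z in [('wFL',233,97,108),('wFR',329.5,97,108),('wRL',231,10,108),('wRR',330,10,108),('gFL',203,130,108),('gFR',358.5,130,108),('sL',217,118,110),('sR',345,118,110),('pad',281,58,94),('dL',215,168,92),('dR',348,167,92),('knobtip',280,176,26)]: print(n,cast('w1',u,v,z).round(1))
i=cv2.imread('pics/w1.png'); g=i.sum(2)
print(g[80:185:1,315].tolist()); print(g[85,195:370].tolist())
E
```

```text
wFL [ 444.4 -251.2  108. ]
wFR [ 444.6 -330.   108. ]
wRL [ 507.  -252.2  108. ]
wRR [ 507.1 -327.3  108. ]
gFL [ 418.1 -225.   108. ]
gFR [ 418.4 -355.6  108. ]
sL [ 427.9 -237.6  110. ]
sR [ 428.1 -343.3  110. ]
pad [ 475.7 -290.4   94. ]
dL [ 383.1 -230.    92. ]
dR [ 384.3 -352.3   92. ]
knobtip [ 362.4 -290.2   26. ]
[75, 77, 69, 75, 68, 73, 73, 74, 73, 74, 69, 75, 77, 74, 73, 61, 81, 297, 611, 728, 738, 738, 738, 736, 734, 734, 734, 734, 737, 737, 734, 737, 740, 738, 737, 736, 734, 739, 741, 735, 735, 737, 735, 733, 729, 730, 734, 737, 740, 737, 674, 386, 141, 131, 129, 127, 132, 135, 137, 130, 131, 131, 86, 43, 38, 31, 33, 20, 43, 120, 153, 152, 148, 131, 104, 102, 118, 124, 123, 126, 127, 125, 126, 130, 194, 318, 382, 414, 417, 414, 389, 351, 302, 291, 237, 192, 240, 307, 348, 371, 427, 444, 447, 446, 444]
[417, 417, 420, 415, 421, 511, 676, 709, 711, 714, 718, 716, 716, 714, 712, 715, 712, 710, 709, 709, 710, 715, 716, 716, 715, 722, 725, 724, 720, 719, 722, 724, 725, 721, 717, 723, 719, 567, 185, 93, 109, 108, 113, 133, 143, 136, 142, 141, 138, 144, 145, 139, 140, 141, 146, 140, 143, 145, 140, 147, 144, 142, 149, 141, 145, 131, 123, 116, 123, 122, 124, 119, 122, 111, 122, 125, 116, 125, 123, 123, 127, 124, 122, 116, 121, 122, 127, 128, 129, 127, 118, 125, 127, 127, 125, 129, 124, 129, 128, 125, 121, 123, 125, 133, 159, 158, 158, 164, 162, 161, 159, 158, 162, 159, 157, 161, 144, 77, 68, 67, 73, 79, 73, 72, 77, 64, 67, 52, 42, 46, 50, 44, 54, 237, 571, 742, 737, 737, 737, 739, 738, 737, 734, 733, 733, 731, 731, 727, 727, 731, 733, 731, 730, 731, 734, 737, 733, 731, 728, 731, 733, 731, 728, 728, 727, 680, 406, 395, 416, 428, 433, 438, 448, 447, 453]
```

Emit:
play_rows([
  [[-1.2,0.2,3,0,0,0],[-1.2,0.2,8,0,0,0],[-1.2,0.2,13,0,0,0],[-1.2,0.2,17,0,0,0],[-1.2,0.2,17,0,0,0]],
])

```text
time: 3.05
tool_pos: [345.0, -286.4, 64.5]
tcp_rot: [-179.5, 0.4, 0.1]
ft_force: [-1.2, 0.3, -0.6]
finger_gap: 0.0
grip_force: 0.0
```

Emit:
play_rows([
  [[0.8,0,0,0,0,0],[1.4,0,0,0,0,0],[2.0,0,0,0,0,0],[2.6,0,0,0,0,0],[3.2,0,0,0,0,0]],
])

```text
time: 3.55
tool_pos: [381.4, -291.9, 71.6]
tcp_rot: [179.9, -0.1, 0.0]
ft_force: [-2.1, -0.7, 2.0]
finger_gap: 0.1
grip_force: 1.1
```

Emit:
play_rows([
  [[0.4,0,0,0,0,0],[0.8,0,0,0,0,0],[1.1,0,0,0,0,0],[1.3,0,0,0,0,0],[1.4,0,0,0,0,0]],
])

```text
time: 4.05
tool_pos: [394.2, -291.1, 70.2]
tcp_rot: [-180.0, 0.0, 0.0]
ft_force: [-1.4, -0.1, 2.7]
finger_gap: 0.2
grip_force: 1.0
```

Emit:
play_rows([
  [[0.1,0,0,0,0,0],[0.2,0,0,0,0,0],[0.3,0,0,0,0,0],[0.4,0,0,0,0,0],[0.4,0,0,0,0,0]],
])

```text
time: 4.55
tool_pos: [397.7, -291.1, 70.2]
tcp_rot: [-180.0, 0.1, 0.0]
ft_force: [-4.7, -0.5, 2.9]
finger_gap: 0.2
grip_force: 2.5
```

Emit:
play_rows([
  [[0.1,0,0,0,0,0],[0.2,0,0,0,0,0],[0.3,0,0,0,0,0],[0.3,0,0,0,0,0]],
])

```text
time: 4.95
tool_pos: [397.8, -291.1, 70.2]
tcp_rot: [-179.9, 0.4, 0.0]
ft_force: [-23.1, 2.8, 15.6]
finger_gap: 0.4
grip_force: 11.4
```

The force jumped to 23 N at x=397.8 mm, so the drawer is at its stop. I'll back off, rise over the window and look.

Emit:
play_rows([
  [[-1.5,0,0,0,0,0],[-4,0,0,0,0,0],[-4.5,0,-4,0,0,0],[-4.5,0,-9,0,0,0],[-4.5,0,-13,0,0,0]],
])

```text
time: 5.45
tool_pos: [356.3, -291.3, 202.7]
tcp_rot: [180.0, -0.1, -0.0]
ft_force: [1.0, -0.9, 1.4]
finger_gap: -0.0
grip_force: 0.0
```

Emit:
play_rows([
  [[2,0,0,0,0,0],[4,0,0,0,0,0],[5,0,0,0,0,0],[5,0,0,0,0,0],[5,0,0,0,0,0]],
])

```text
time: 5.95
tool_pos: [405.7, -290.8, 199.6]
tcp_rot: [-179.9, 0.1, 0.1]
ft_force: [-0.3, 0.9, 0.4]
finger_gap: -0.1
grip_force: 0.0
```

```bash
python3 - <<'E'
from h import *
snap('wrist','w2'); s=sensors.sense(); print(s['tool_pos'],s['tcp_rot'])
E
```

```text
[ 405.48965574 -290.93789896  199.65501174] [-1.79952773e+02  6.99404073e-02  2.38291438e-02]
```

View pics/w2.png

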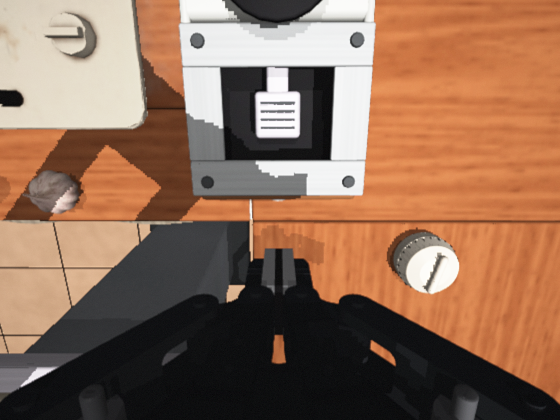

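The drawer front no longer shows beyond the guard's edge (v≈196). The window corners are at (221,67), (334,67), (332,160) and (225,160), the pad is at (277,115), and the screws are at (197,40), (357,40), (348,182) and (208,182).

```bash
python3 - <<'E'
from h import *
w=np.array([cast('w2',*p,108) for p in [(221,67),(334,67),(332,160),(225,160)]]);print(w.round(1).tolist(),w.mean(0))
s=np.array([cast('w2',*p,110) for p in [(197,40),(357,40),(348,182),(208,182)]]);print(s.round(1).tolist(),s.mean(0))
print(cast('w2',277,115,94))
for x in (417,409,413,419): print(x,proj('w2',[x,-320,92]),proj('w2',[x,-320,108]))
i=cv2.imread('pics/w2.png');print(i[188:212,320].tolist())
E
```

```text
[[507.6, -251.7, 108.0], [507.8, -328.3, 108.0], [444.6, -330.2, 108.0], [444.5, -251.5, 108.0]] [ 476.11657289 -290.42335283  108.        ]
[[523.7, -237.1, 110.0], [523.9, -342.3, 110.0], [428.6, -342.6, 110.0], [428.3, -238.4, 110.0]] [ 476.14285052 -290.07812159  110.        ]
[ 476.1611854  -289.63979061   94.        ]
417 [314.47678786 191.08707636] [316.74481733 196.24767941]
409 [314.1333995  200.59895803] [316.35837132 206.30691436]
413 [314.30432342 195.86435359] [316.55067287 201.30128246]
419 [314.5636043  188.68225475] [316.84258895 193.7026727 ]
[[240, 239, 239], [240, 240, 239], [241, 241, 240], [242, 241, 240], [243, 242, 242], [245, 245, 243], [234, 233, 230], [153, 171, 205], [83, 131, 198], [74, 120, 186], [66, 107, 170], [72, 116, 189], [81, 135, 217], [86, 141, 227], [82, 136, 223], [81, 134, 219], [76, 128, 216], [75, 128, 214], [73, 125, 212], [75, 128, 214], [77, 129, 217], [78, 131, 218], [77, 128, 216], [71, 120, 207]]
```

Emit:
play_rows([
  [[3,0,0,0,0,0],[6,0,0,0,0,0],[6.6,0,2,0,0,0],[6.6,0,5,0,0,0],[6.6,0,6,0,0,0]],
])

```text
time: 6.5
tool_pos: [470.1, -290.0, 136.8]
tcp_rot: [-179.8, 0.3, 0.0]
ft_force: [-0.8, 0.4, -0.4]
finger_gap: -0.0
grip_force: 0.0
```

Emit:
play_rows([
  [[0,0,0,0,0,0],[0,0,0.5,0,0,0],[0,0,1.0,0,0,0],[0,0,1.5,0,0,0],[0,0,1.5,0,0,0]],
])

```text
time: 7.0
tool_pos: [472.0, -291.1, 125.0]
tcp_rot: [-180.0, 0.0, 0.0]
ft_force: [-0.4, 0.2, 0.2]
finger_gap: 0.1
grip_force: 0.0
```

Emit:
play_rows([
  [[0,0,0.7,0,0,0],[0,0,1.4,0,0,0],[0,0,2.1,0,0,0],[0,0,2.6,0,0,0],[0,0,3.0,0,0,0]],
])

```text
time: 7.5
tool_pos: [471.9, -290.9, 94.4]
tcp_rot: [-180.0, 0.0, 0.0]
ft_force: [-0.3, 0.6, -0.1]
finger_gap: -0.2
grip_force: 0.0
```

Emit:
play_rows([
  [[0,0,0.4,0,0,0],[0,0,0.8,0,0,0],[0,0,1.1,0,0,0],[0,0,1.3,0,0,0],[0,0,1.3,0,0,0]],
])

```text
time: 8.0
tool_pos: [472.4, -291.1, 82.3]
tcp_rot: [180.0, -0.0, 0.0]
ft_force: [-2.1, 2.4, 4.2]
finger_gap: 0.1
grip_force: 2.3
```

Emit:
play_rows([
  [[0,0,0.1,0,0,0],[0,0,0.2,0,0,0],[0,0,0.3,0,0,0],[0,0,0.3,0,0,0]],
])

```text
time: 8.4
tool_pos: [472.7, -291.2, 79.5]
tcp_rot: [180.0, -0.1, 0.0]
ft_force: [-0.1, 2.6, 5.4]
finger_gap: 0.6
grip_force: 2.6
```

Emit:
play_rows([
  [[0,0,0.1,0,0,0],[0,0,0.2,0,0,0],[0,0,0.3,0,0,0],[0,0,0.3,0,0,0]],
])

```text
time: 8.8
tool_pos: [473.0, -291.4, 78.6]
tcp_rot: [180.0, -0.1, 0.0]
ft_force: [-7.0, 8.0, 20.4]
finger_gap: -0.1
grip_force: 10.6
```

The force rose to 20 N at z=78.6 mm, so the lever is at its stop. I'll hold it there for about 3 s.

Emit:
play_rows([
  [[0,0,0,0,0,0],[0,0,0,0,0,0],[0,0,0,0,0,0],[0,0,0,0,0,0],[0,0,0,0,0,0]],
])

```text
time: 9.3
tool_pos: [473.0, -291.4, 78.5]
tcp_rot: [180.0, -0.1, 0.0]
ft_force: [-6.7, 6.1, 20.3]
finger_gap: 0.1
grip_force: 10.6
```

Emit:
play_rows([
  [[0,0,0,0,0,0],[0,0,0,0,0,0],[0,0,0,0,0,0],[0,0,0,0,0,0],[0,0,0,0,0,0]],
])

```text
time: 9.8
tool_pos: [473.0, -291.4, 78.6]
tcp_rot: [180.0, -0.1, 0.0]
ft_force: [-7.2, 7.9, 20.6]
finger_gap: -0.3
grip_force: 10.6
```

Emit:
play_rows([
  [[0,0,0,0,0,0],[0,0,0,0,0,0],[0,0,0,0,0,0],[0,0,0,0,0,0],[0,0,0,0,0,0]],
])

```text
time: 10.3
tool_pos: [473.0, -291.4, 78.5]
tcp_rot: [180.0, -0.1, 0.0]
ft_force: [-6.8, 7.6, 20.2]
finger_gap: -0.3
grip_force: 10.6
```

Emit:
play_rows([
  [[0,0,0,0,0,0],[0,0,0,0,0,0],[0,0,0,0,0,0],[0,0,0,0,0,0],[0,0,0,0,0,0]],
])

```text
time: 10.8
tool_pos: [473.0, -291.4, 78.6]
tcp_rot: [180.0, -0.1, 0.0]
ft_force: [-6.3, 8.1, 20.0]
finger_gap: 0.1
grip_force: 10.6
```

Emit:
play_rows([
  [[0,0,0,0,0,0],[0,0,0,0,0,0],[0,0,0,0,0,0],[0,0,0,0,0,0],[0,0,0,0,0,0]],
])

```text
time: 11.3
tool_pos: [473.0, -291.3, 78.5]
tcp_rot: [180.0, -0.1, 0.0]
ft_force: [-6.0, 7.8, 20.0]
finger_gap: 0.0
grip_force: 10.6
```

Emit:
play_rows([
  [[0,0,0,0,0,0],[0,0,0,0,0,0],[0,0,0,0,0,0],[0,0,0,0,0,0],[0,0,0,0,0,0]],
])

```text
time: 11.8
tool_pos: [473.0, -291.4, 78.6]
tcp_rot: [180.0, -0.1, 0.0]
ft_force: [-6.9, 7.2, 20.5]
finger_gap: -0.0
grip_force: 10.6
```

Emit:
play_rows([
  [[0,0,-0.6,0,0,0],[0,0,-1.4,0,0,0],[0,0,-2.4,0,0,0],[0,0,-3.6,0,0,0],[0,0,-5,0,0,0]],
])

```text
time: 12.3
tool_pos: [472.0, -291.1, 126.9]
tcp_rot: [-180.0, 0.0, 0.0]
ft_force: [0.3, 0.6, -0.5]
finger_gap: 0.0
grip_force: 0.0
```

Emit:
play_rows([
  [[0,0,-3,0,0,0],[-3,0,-6,0,0,0],[-6,0,-7,0,0,0],[-7,0,-7,0,0,0],[-7,0,-7,0,0,0]],
])

```text
time: 12.8
tool_pos: [401.7, -291.6, 197.0]
tcp_rot: [179.9, -0.1, -0.1]
ft_force: [-0.2, 0.4, -0.2]
finger_gap: -0.2
grip_force: 0.0
```

```bash
python3 - <<'E'
from h import *
snap('wrist','w3'); s=sensors.sense(); print(s['time'],s['tool_pos'],s['ft_force'])
E
```

```text
12.85 [ 402.1935185  -291.24379731  196.35437272] [-0.0484308  -0.38725198 -0.74652896]
```

View pics/w3.png

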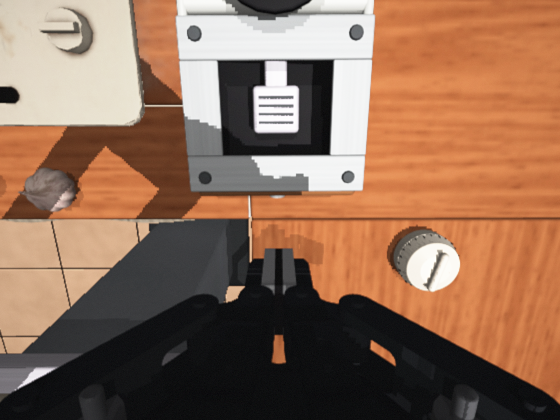

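The pad at (276,110) is back up, the drawer is still home behind the guard's front edge (v≈191), and the arm is clear of everything.

```bash
python3 -c "
from bench import job
print(job.hand_in())"
```

```text
the job is handed in; nothing more can be done
None
```

I pushed the drawer home, held the lever at its stop for about 3 s and let it spring back, then withdrew and handed the job in; no verdict came back, but force readings and the last picture agree with this.

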